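# Cure and stack the printed pulley sheaves

### The job

Post-cure the yellow printed pulley sheaves on the index table, one after another from the largest to the smallest: lay each one flat in the middle of a pad, turn the table by its handle until that pad clicks in under the lamp, and leave it resting there for at least three seconds. When all have been under the lamp, stack them on the round steel plate, flat and centred on it, the largest at the bottom and each smaller one on the next larger. There are two to four sheaves; leave the tools and other parts on the bench where they are.

Things in the scene. Friction and masses are not known exactly. Their poses are not given: they have to be found in the camera images.
- station: grey round housing, 304 mm across, of the UV curing station, fixed; origin at the centre of its underside, on the axis of its index table. A steel column (210 mm tall, 200 mm from the axis) stands outside the rim in the direction 60 deg counter-clockwise of the station's x axis; an amber shield hangs before it, 176 mm from the axis; its arm carries the lamp inwards. The lamp is on.
- lamp_spot (a point): the point on the index table's top right under the lamp, 100 mm from the axis, 68 mm above the bench; stays with the station. The black lamp head (50 mm radial x 56 mm, 79 to 129 mm from the axis) has its underside 50 mm above the table: no room for a gripper there. The pads 60 deg away on either side and all the others are free from above.
- dial (a joint): angle of the index table (aluminium disc, 310 mm across, top face 68 mm above the bench), rad, counter-clockwise from above; it can go round without end, either way. A spring detent holds it at every multiple of 60 deg (1.047 rad); let go between two, it snaps by itself to the nearer one. Past the detent it takes up to about 0.25 N m.
- handle (a point): middle of the black bar handle on the table's axis, 102 mm above the bench; the bar is 60 mm long (x of this point), 14 mm wide (y), 26 mm high (its top is 115 mm above the bench), and turns the table. It points between the nests.
- nest0 (a point): centre of the flat dark 72 mm pad number 0 on top of the index table, 100 mm from its axis; turns with the table. Pads are level with the table and have no rim. With the table in a detent one pad is always under the lamp.
- nest1 (a point): centre of the flat dark 72 mm pad number 1 on top of the index table, 100 mm from its axis; turns with the table. Pads are level with the table and have no rim. With the table in a detent one pad is always under the lamp.
- nest2 (a point): centre of the flat dark 72 mm pad number 2 on top of the index table, 100 mm from its axis; turns with the table. Pads are level with the table and have no rim. With the table in a detent one pad is always under the lamp.
- nest3 (a point): centre of the flat dark 72 mm pad number 3 on top of the index table, 100 mm from its axis; turns with the table. Pads are level with the table and have no rim. With the table in a detent one pad is always under the lamp.
- nest4 (a point): centre of the flat dark 72 mm pad number 4 on top of the index table, 100 mm from its axis; turns with the table. Pads are level with the table and have no rim. With the table in a detent one pad is always under the lamp.
- nest5 (a point): centre of the flat dark 72 mm pad number 5 on top of the index table, 100 mm from its axis; turns with the table. Pads are level with the table and have no rim. With the table in a detent one pad is always under the lamp.
- plate: round steel glue-up plate, 130 mm across, 6 mm thick, fixed on the bench, small dark mark at its centre; origin at the centre of its underside
- sheave1: yellow printed pulley sheave, the largest of the set: flat disc 64 mm across and 14 mm thick with a grooved rim and a dark 8 mm bore mark, about 53 g; origin at the centre of its underside, z up. Absent (None) in some starts.
- sheave2: yellow printed pulley sheave, the second largest of the set: flat disc 54 mm across and 14 mm thick with a grooved rim and a dark 8 mm bore mark, about 38 g; origin at the centre of its underside, z up. Absent (None) in some starts.
- sheave3: yellow printed pulley sheave, the second smallest of the set: flat disc 44 mm across and 14 mm thick with a grooved rim and a dark 8 mm bore mark, about 25 g; origin at the centre of its underside, z up. Absent (None) in some starts.
- sheave4: yellow printed pulley sheave, the smallest of the set: flat disc 34 mm across and 14 mm thick with a grooved rim and a dark 8 mm bore mark, about 15 g; origin at the centre of its underside, z up. Absent (None) in some starts.
- tile1: bystander: yellow rectangular printed tile, 50 x 24 x 6 mm, origin at the centre of its underside
- tile2: bystander: yellow rectangular printed tile, 50 x 24 x 6 mm, origin at the centre of its underside
- file: bystander: flat file with a wooden handle, 260 mm long along its x, 22 mm thick, origin near its middle, on the bench
- caliper: bystander: digital caliper, 200 mm long along its x, 60 mm across the jaws, 14 mm high, origin near its middle, on the bench
- sander: bystander: cork sanding block, 70 x 45 x 24 mm, origin at the centre of its underside
Mind the look-alikes: they are no part of the job. Leave any blue or red look-alike of the sheave3 alone. Leave any pink look-alike of the sheave1 alone.

How it is judged:
On the way, in this order (a step that is already met when the one before it is completed fails the run):
1. the largest sheave (sheave1) lies flat on the index table under the lamp, centred within 12 mm, at rest and not held, for 3 s (horizontal distance between sheave1 and lamp_spot below 0.012 m and height (world z) of sheave1 between 0.064 and 0.073 m and angle between sheave1's own z axis and vertical below 0.1 rad and linear speed of sheave1 below 0.015 m/s and contact force between the fingers and sheave1 below 0.2 N), for 3 s.
2. the second largest sheave (sheave2) lies flat on the index table under the lamp, centred within 12 mm, at rest and not held, for 3 s (horizontal distance between sheave2 and lamp_spot below 0.012 m and height (world z) of sheave2 between 0.064 and 0.073 m and angle between sheave2's own z axis and vertical below 0.1 rad and linear speed of sheave2 below 0.015 m/s and contact force between the fingers and sheave2 below 0.2 N), for 3 s.
3. the second smallest sheave (sheave3) lies flat on the index table under the lamp, centred within 12 mm, at rest and not held, for 3 s (horizontal distance between sheave3 and lamp_spot below 0.012 m and height (world z) of sheave3 between 0.064 and 0.073 m and angle between sheave3's own z axis and vertical below 0.1 rad and linear speed of sheave3 below 0.015 m/s and contact force between the fingers and sheave3 below 0.2 N), for 3 s.
4. the smallest sheave (sheave4) lies flat on the index table under the lamp, centred within 12 mm, at rest and not held, for 3 s (horizontal distance between sheave4 and lamp_spot below 0.012 m and height (world z) of sheave4 between 0.064 and 0.073 m and angle between sheave4's own z axis and vertical below 0.1 rad and linear speed of sheave4 below 0.015 m/s and contact force between the fingers and sheave4 below 0.2 N), for 3 s.
At the end, for the whole second after the job is handed in: all sheaves that were on the bench lie flat in one stack on the steel plate, each centred within 8 mm of the plate's centre, in order of size with the largest at the bottom, at rest and released (horizontal distance between each of sheave1, sheave2, sheave3, sheave4 and plate below 0.008 m and angle between each of sheave1, sheave2, sheave3, sheave4's own z axis and vertical below 0.08 rad and linear speed of each of sheave1, sheave2, sheave3, sheave4 below 0.01 m/s and height (world z) of sheave1 between 0.003 and 0.01 m and z of each of sheave2, sheave3, sheave4 in the frame of sheave1 above 0.01 m and height (world z) of sheave2 between 0.003 and 0.024 m and z of each of sheave3, sheave4 in the frame of sheave2 above 0.01 m and height (world z) of sheave3 between 0.003 and 0.038 m and z of sheave4 in the frame of sheave3 above 0.01 m and height (world z) of sheave4 between 0.003 and 0.052 m); the robot touches nothing.
It fails at once if one of the listed bystanders is shoved away (more than 40 mm) (distance of any of tile1, tile2, file, caliper, sander from where it was at the start of the episode above 0.04 m).
Of sheave1, sheave2, sheave3, sheave4 only 2 to 4 are there at a start; the rules pass over those that are not, and their reading is None.
At some moment in a run one of sheave1, sheave2, sheave3, sheave4 may be knocked a few centimetres aside while the robot is not near it.
Once in a run the grip may slacken for a moment while it holds something.
It also fails if it takes over 210 s, if anything falls off the work surface, if the arm or the gripper's body presses on something with over 40 N, if the wrist force passes 120 N, or if a joint passes its speed limit or range.

### The arm

A 7-joint arm with a two-finger parallel gripper is mounted at the origin on the work surface. World frame = base frame: x ahead of the robot, y to its left, z up, the work surface at z = 0. Lengths are in m, angles in rad, forces in N, time in s.
With the tool pointing down it reaches from about 0.4 to 0.875 m from the base axis. Payload 19.3 kg.
Tool frame: the origin (TCP) lies between the finger pads; the fingertips stand 17 mm ahead of it and the grasp point (between the pads) lies 2 mm behind it; z points along the fingers, y is the line along which they close (so a half turn about z gives the same grasp; the last joint's range is limited). The gripper opens to 85 mm and grips with 20 to 120 N. Pads are 22 mm wide; open, the fingers measure 114 mm over their backs; the gripper's body (76 mm by 85 mm) begins 54 mm behind the grasp point. The pads swing forward as they close: fully open they stand 13 mm farther back than shut.
Start: joints at [-1.343, 0.521, -0.036, 1.599, 0.021, 1.021, -0.113], TCP at [0.183, 0.597, 0.248] pointing down, gripper open.
Joint ranges: [-2.91, 2.91], [-0.3, 2.13], [-1.5, 1.42], [0.17, 2.43], [-1.26, 4.41], [0.16, 1.93], [-2.52, 2.52]. Speed limits (rad/s): [1.89, 1.89, 2.39, 2.39, 3.01, 3.01, 3.01].

### API

Orientations are given as [roll, pitch, yaw] about the fixed x, y, z axes, in that order (R = Rz(yaw) Ry(pitch) Rx(roll)).
In Python, from workcell import bot gives the robot as it stands.
- The arm moves only by the shell command python3 -m inch 'ROWS' [FORCE]. ROWS is JSON, a list of rows, each a list of 7 numbers: the shift along the tool's x, y, z in units of 200 mm (1.0 is 200 mm), then the turn, a rotation vector about the tool's x, y, z in units of 90 degrees (1.0 is 90 degrees), then the opening, from 0 (shut) to 1 (fully open). In form: [[x, y, z, rx, ry, rz, grip], ...]. A call has 1 to 20 rows; each row is the pose to reach, as a shift and turn from the pose commanded when the call began, along the tool's axes at that moment; what a row does not reach only later rows make up. A row lasts 1/8 s, in which the tool goes at most 62.5 mm and 10.7 degrees, less where a joint would pass 70% of its speed; a pose out of reach is approached as far as the arm can. A call with a number of a shift or a turn outside -1 to 1 is refused whole. A call with a gripper value outside its range is refused whole. The fingers move at their own pace and stop on an object; FORCE is the grip in N (left out, the last holds). Time passes only in rows, so rows that repeat a pose let the fingers close. It gives the time, the measured TCP pose, the force, the opening and the grip force at its end, in the units of the state.
- bot.observe(): the state, without advancing time (a new reading comes with each control period).
- bot.grab_frame(name): name is "side" or "top" or "wrist"; returns a dict with "img" (384x512x3 uint8, red, green, blue), "z_map" (384x512 float32, m along the optical axis (not along the pixel's ray), 0 where there is no reading), "vfov" (degrees; the focal length in pixels is half the picture's height over the tangent of half this angle, whatever the lens; pixels are square), "cx", "cy" (the principal point, pixels), "rvec" (rotation vector, rad) and "tvec" (3), from world to camera coordinates, as OpenCV has them. Camera axes: x right, y down, z forward; pixel columns grow to the right and rows downward; lengths in m; the calibration is good to about 2 mm. A picture is of the moment at which its call begins.
- bot.job_done(): hands the job in; it is judged then, once.
The state is a dict: "clock": time; "qpos": joint angles; "qd": joint speeds; "joint_efforts": joint torques, N m; "position": TCP position; "tool_rot": TCP orientation; "force": force on the tool from outside, world axes, zero at the start; "moment": the same for the moment, N m; "grip_width": finger opening in m; "finger_force": force on a finger pad.
Only numpy, scipy, OpenCV 4.12 (cv2) and the standard library are available. Lean on these libraries where they do the work, as an engineer would, in place of code of your own. Each camera call takes 0.05 s, during which the arm holds its last target. There are 200 camera calls.

## Working session

There is one attempt and no reset: what is moved stays moved. The work goes in short steps, Python scripts to look and compute and a shell command to move; the robot and the scene stay as the last step left them, time stands still between calls to the robot, and variables do not carry over. Pictures are saved under pics/ and viewed, at most 16 in all, crops included, and the job is handed in when it is done.

```bash
ls; mkdir -p pics
cat > h.py <<'E'
import numpy as np, cv2
from workcell import bot
from scipy.spatial.transform import Rotation as R
def cam(n):
    f=bot.grab_frame(n); f['f']=f['img'].shape[0]/2/np.tan(np.radians(f['vfov'])/2)
    f['R']=cv2.Rodrigues(np.array(f['rvec'],float))[0]; f['t']=np.array(f['tvec'],float).ravel(); return f
def save(f,p): cv2.imwrite(p,f['img'][:,:,::-1])
def ray(f,u,v,z):
    d=f['R'].T@np.array([(u-f['cx'])/f['f'],(v-f['cy'])/f['f'],1]); o=-f['R'].T@f['t']
    return o+d*(z-o[2])/d[2]
def cloud(f):
    v,u=np.mgrid[:384,:512]; z=f['z_map']
    c=np.stack([(u-f['cx'])/f['f']*z,(v-f['cy'])/f['f']*z,z],-1)
    return (c-f['t'])@f['R']
def blobs(f,lo,hi,amin=60):
    hsv=cv2.cvtColor(f['img'],cv2.COLOR_RGB2HSV); m=cv2.inRange(hsv,np.array(lo),np.array(hi))
    n,l,s,c=cv2.connectedComponentsWithStats(m)
    P=cloud(f)
    for i in range(1,n):
        if s[i,4]<amin: continue
        q=P[(l==i)&(f['z_map']>0)]
        zt=np.percentile(q[:,2],90) if len(q) else -1
        print(s[i].tolist(),c[i].round(1),'ztop %.3f'%zt,'ctr',ray(f,*c[i],zt)[:3].round(4),'ext',np.ptp(q,axis=0).round(3) if len(q) else '')
E
python3 - <<'E'
from h import *
print(bot.observe())
for n in('top','side','wrist'):
    f=cam(n); save(f,f'pics/{n}0.png'); print(n,f['f'],f['cx'],f['cy'],-f['R'].T@f['t'])
    blobs(f,(20,90,90),(35,255,255))
E
```

```text
pics
{'clock': 0.0, 'qpos': array([-1.34320655,  0.52202835, -0.03630177,  1.59999806,  0.02123592,
        1.02109355, -0.11281221]), 'qd': array([ 0.0020245 , -0.00020014,  0.00117724, -0.00134322,  0.00015367,
        0.00114792, -0.00096706]), 'joint_efforts': array([ 7.54991197e-04, -9.27109909e+01,  1.98018260e+00, -3.69936669e+01,
        1.78427179e-02,  8.17448512e-03, -1.28004990e-05]), 'position': array([0.18334495, 0.59717485, 0.24772065]), 'tool_rot': array([-3.14045757e+00,  1.24452899e-04,  2.84377713e+00]), 'force': array([-0.45616801,  0.46767752, -0.19796123]), 'moment': array([ 0.00153782,  0.06501084, -0.03439822]), 'finger_force': 0.0, 'grip_width': 0.08536568256339523}
top 478.19469334917767 258.08775915846286 193.53646684984804 [ 0.31738614 -0.09181277  1.16395862]
[123, 53, 38, 47, 883] [143.   74.7] ztop 0.050 ctr [0.813  0.2569 0.0498] ext [0.13  0.104 0.063]
[271, 142, 15, 20, 192] [278.2 151.6] ztop 0.008 ctr [ 0.6681 -0.1028  0.0081] ext [0.051 0.04  0.016]
[261, 179, 27, 27, 562] [273.9 191.6] ztop 0.016 ctr [ 0.563  -0.1039  0.0158] ext [0.067 0.066 0.0
[... 2149 characters left out ...]
000 ctr [ 2.239e-01 -1.993e-01  2.000e-04] ext [0.032 0.05  0.006]
[96, 309, 17, 19, 83] [103.3 319. ] ztop 0.000 ctr [ 1.274e-01 -1.152e-01  1.000e-04] ext [0.038 0.038 0.006]
[193, 323, 19, 24, 90] [204.2 336.4] ztop 0.000 ctr [ 0.2315 -0.278   0.0005] ext [0.043 0.044 0.006]
[120, 329, 32, 46, 234] [134.1 349.5] ztop 0.000 ctr [ 1.297e-01 -2.121e-01  2.000e-04] ext [0.057 0.099 0.008]
[189, 345, 17, 30, 98] [196.2 359.8] ztop -0.000 ctr [ 0.1916 -0.3044 -0.    ] ext [0.028 0.062 0.006]
[81, 352, 23, 24, 81] [ 92.9 364. ] ztop -0.000 ctr [ 6.500e-02 -1.863e-01 -1.000e-04] ext [0.015 0.067 0.006]
wrist 298.66809292598083 252.4860880554602 190.9323834105369 [0.11704339 0.61777443 0.37398994]
```

View pics/top0.png

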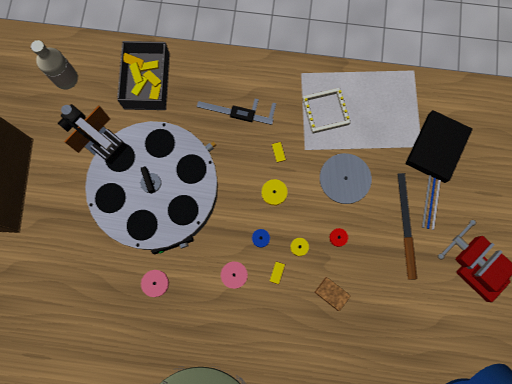

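View pics/side0.png

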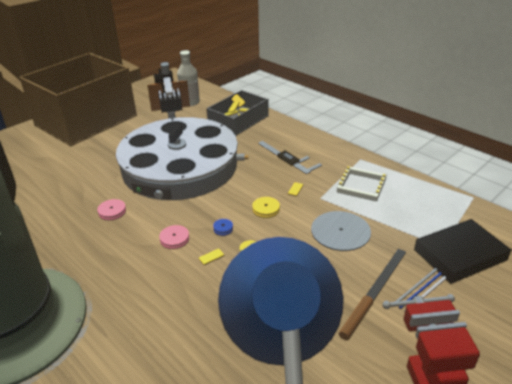

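The top view shows two yellow sheaves, a large one at (274,192) and a smaller one at (299,246), about 44 mm across. The plate is at (346,178), the station at about (151,186), and the lamp at its upper left. The side view agrees, with a blue lampshade hiding its lower middle. Next I'll measure the station, pads, handle and plate.

```bash
cat > meas.py <<'E'
from h import *
def circ(f,m,z,amin=60,amax=3000):
    out=[]
    for c in cv2.findContours(m,cv2.RETR_LIST,cv2.CHAIN_APPROX_NONE)[0]:
        a=cv2.contourArea(c)
        if a<amin or a>amax or len(c)<8: continue
        P=np.array([ray(f,*p,z)[:2] for p in c[:,0].astype(float)])
        A=np.c_[2*P,np.ones(len(P))]; s=np.linalg.lstsq(A,(P**2).sum(1),rcond=None)[0]
        r=np.sqrt(s[2]+s[0]**2+s[1]**2); res=np.std(np.hypot(*(P-s[:2]).T)-r)
        out.append((s[:2].round(4),round(2*r,4),round(res,4),c[:,0].mean(0).round()))
    return out
def sheaves(f,z=.014):
    h=cv2.cvtColor(f['img'],cv2.COLOR_RGB2HSV)
    return [o for o in circ(f,cv2.inRange(h,(20,130,90),(35,255,255)),z) if o[2]<.0025]
def pads(f):
    h=cv2.cvtColor(f['img'],cv2.COLOR_RGB2HSV)
    return [o for o in circ(f,cv2.inRange(h,(0,0,0),(180,255,50)),.068,300) if abs(o[1]-.072)<.008 and o[2]<.002]
E
python3 - <<'E'
from meas import *
f=cam('top'); g=cam('side'); h=cv2.cvtColor(f['img'],cv2.COLOR_RGB2HSV)
print('sheaves');[print(o) for o in sheaves(f)]
print('side');[print(o) for o in sheaves(g)]
print('pads');[print(o) for o in pads(f)]
print('padss');[print(o) for o in pads(g)]
P=cloud(f)
m=((P[...,2]>.06)&(P[...,2]<.076)).astype(np.uint8)*255
print('disc',[o for o in circ(f,m,.068,2000,30000)])
q=P[(P[...,2]>.105)&(P[...,2]<.125)&(np.hypot(P[...,0]-.58,P[...,1]-.19)<.06)]
print('handle',len(q)); 
if len(q):
  u,s,v=np.linalg.svd((q-q.mean(0))[:,:2],full_matrices=False); print(q.mean(0),v[0],np.degrees(np.arctan2(v[0,1],v[0,0])))
hh=f['img'].astype(int); roi=np.zeros(h.shape[:2],np.uint8); roi[140:220,310:385]=255
m=cv2.bitwise_and(cv2.inRange(h,(0,0,80),(180,70,190)),roi); print('plate',circ(f,m,.006,500))
for n,x in(('top',f),('side',g)):
  print(n,x['img'][178,350] if n=='top' else '')
c=f['img'][90:290,60:360]; cv2.imwrite('pics/crop.png',cv2.resize(c[:,:,::-1],None,fx=2.5,fy=2.5))
E
```

```text
sheaves
(array([ 0.4379, -0.1798]), np.float64(0.0443), np.float64(0.0008), array([299., 246.]))
(array([ 0.5635, -0.1038]), np.float64(0.0646), np.float64(0.0007), array([274., 192.]))
side
(array([ 0.5592, -0.1107]), np.float64(0.071), np.float64(0.0024), array([266., 207.]))
pads
(array([0.4374, 0.1908]), np.float64(0.068), np.float64(0.0006), array([142., 225.]))
(array([0.4835, 0.1022]), np.float64(0.0681), np.float64(0.0007), array([183., 210.]))
(array([0.491 , 0.2752]), np.float64(0.0679), np.float64(0.0008), array([110., 198.]))
(array([0.5832, 0.0978]), np.float64(0.0677), np.float64(0.0007), array([191., 169.]))
(array([0.637, 0.182]), np.float64(0.0678), np.float64(0.0008), array([160., 143.]))
padss
disc [(array([0.5339, 0.1806]), np.float64(0.2996), np.float64(0.0113), array([149., 183.]))]
handle 130
[0.54274954 0.18775904 0.11373626] [-0.84934497 -0.52783816] -148.14049578288214
plate [(array([ 0.6221, -0.2763]), np.float64(0.1275), np.float64(0.0007), array([345., 178.])), (array([ 0.7105, -0.2721]), np.float64(0.1201), np.float64(0.0277), array([347., 144.]))]
top [104 113 125]
side
```

View pics/crop.png

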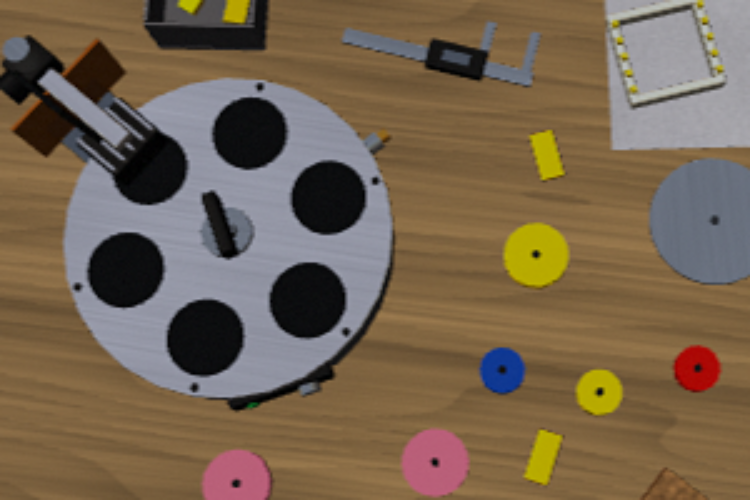

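The crop shows the lamp over the upper-left pad at about 57.5° in the world, with five pads free and the handle bar at about 27.5°. From opposite pads, the table axis is (0.537, 0.1865). Sheave1 will go on the -2.5° pad and sheave3 on the -62.5° pad. After that I turn counter-clockwise in 60° steps.

```bash
cat > d.py <<'E'
import sys
from h import *
s=bot.observe(); x,y,z,yaw=map(float,sys.argv[1:5])
R0=R.from_euler('xyz',s['tool_rot']); R1=R.from_euler('xyz',[np.pi,0,np.radians(yaw)])
print('shift',(R0.inv().apply(np.array([x,y,z])-s['position'])/.2).round(3),'turn',((R0.inv()*R1).as_rotvec()/(np.pi/2)).round(3),
 '| t %.1f'%s['clock'],'pos',s['position'].round(4),'F',s['force'].round(1),'w %.4f ff %.1f'%(s['grip_width'],s['finger_force']),'q',s['qpos'].round(2))
E
python3 d.py .5635 -.1038 .2 90
```

```text
shift [-2.846 -2.794  0.242] turn [-0.    0.    0.81] | t 0.2 pos [0.1834 0.5973 0.2481] F [-0.8 -0.  -0.1] w 0.0854 ff 0.0 q [-1.34  0.52 -0.04  1.6   0.02  1.02 -0.11]
```

```bash
python3 -m inch '[[-1,-1,0,0,0,0.81,1],[-1,-1,0,0,0,0.81,1],[-1,-1,0,0,0,0.81,1],[-1,-1,0,0,0,0.81,1],[-1,-1,0,0,0,0.81,1],[-1,-1,0,0,0,0.81,1],[-1,-1,0,0,0,0.81,1],[-1,-1,0,0,0,0.81,1]]' 40; python3 d.py .5635 -.1038 .2 90
```

```text
clock: 1.25
position: [0.3158, 0.3476, 0.2483]
tool_rot: [3.141, 0.0, 1.572]
force: [0.6, 0.4, -0.3]
grip_width: 0.0854
finger_force: 0.0
shift [-2.259  1.235  0.242] turn [0.    0.    0.001] | t 1.2 pos [0.3158 0.3476 0.2483] F [ 0.6  0.4 -0.3] w 0.0854 ff 0.0 q [-1.2   0.28  0.3   2.01 -0.11  0.87 -0.84]
```

```bash
python3 -m inch '[[-1,0.6,0,0,0,0,1],[-1,0.6,0,0,0,0,1],[-1,0.6,0,0,0,0,1],[-1,0.6,0,0,0,0,1],[-1,0.6,0,0,0,0,1]]' >/dev/null;  python3 -m inch '[[-1,0.63,0.1,0,0,0,1],[-1,0.63,0.2,0,0,0,1],[-1,0.63,0.3,0,0,0,1],[-1,0.63,0.3,0,0,0,1],[-1,0.63,0.3,0,0,0,1]]'>/dev/null
python3 - <<'E'
from meas import *
f=cam('wrist'); save(f,'pics/w1.png'); print(*sheaves(f),sep='\n')
print(*sheaves(cam('top')),sep='\n')
E
python3 d.py .5635 -.1038 .05 90
```

```text
(array([ 0.5631, -0.1023]), np.float64(0.0655), np.float64(0.0009), array([254., 219.]))
(array([ 0.4378, -0.1798]), np.float64(0.0445), np.float64(0.0008), array([299., 246.]))
(array([ 0.5636, -0.1039]), np.float64(0.0647), np.float64(0.0007), array([274., 192.]))
shift [-0.261  0.008  0.689] turn [-0.001 -0.     0.002] | t 2.6 pos [ 0.5619 -0.0517  0.1878] F [-0.5  0.6  0.4] w 0.0852 ff 0.0 q [-0.3   0.53  0.41  1.84 -0.28  0.83  0.25]
```

View pics/w1.png

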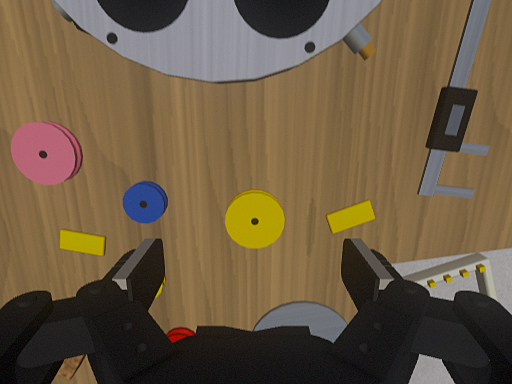

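The wrist view shows sheave1 at (254,219) between the open fingers, with the tile on the right clear of them. It agrees with the top camera to 1.5 mm, so I descend and grip.

```bash
python3 -m inch '[[-0.255,0.008,0.1,0,0,0,1],[-0.255,0.008,0.4,0,0,0,1],[-0.255,0.008,0.6,0,0,0,1],[-0.255,0.008,0.75,0,0,0,1],[-0.255,0.008,0.82,0,0,0,1],[-0.255,0.008,0.85,0,0,0,1],[-0.255,0.008,0.85,0,0,0,1]]'; python3 d.py .5634 -.103 .014 90
```

```text
clock: 3.48
position: [0.5642, -0.1029, 0.019]
tool_rot: [3.141, -0.0, 1.572]
force: [-0.5, 0.4, -0.2]
grip_width: 0.0851
finger_force: 0.0
shift [-0.001 -0.004  0.025] turn [ 0.001 -0.     0.001] | t 3.5 pos [ 0.5642 -0.1029  0.019 ] F [-0.5  0.4 -0.2] w 0.0851 ff 0.0 q [-0.11  0.8   0.27  1.88 -0.4   0.51  0.44]
```

```bash
python3 -m inch '[[0,0,0.02,0,0,0,1],[0,0,0.02,0,0,0,0.7],[0,0,0.02,0,0,0,0.5],[0,0,0.02,0,0,0,0.5],[0,0,0.02,0,0,0,0.5],[0,0,0.02,0,0,0,0.5],[0,0,0.02,0,0,0,0.5]]' 50; python3 -m inch '[[0,0,-0.1,0,0,0,0.5],[0,0,-0.3,0,0,0,0.5],[0,0,-0.6,0,0,0,0.5],[0,0,-0.65,0,0,0,0.5]]'; python3 d.py .637 .182 .15 90;python3 - <<'E'
from meas import *
f=cam('wrist'); save(f,'pics/w2.png')
E
```

```text
clock: 4.35
position: [0.5639, -0.1033, 0.015]
tool_rot: [3.141, -0.0, 1.571]
force: [-2.6, 1.5, 10.1]
grip_width: 0.0617
finger_force: 51.9
clock: 4.85
position: [0.5653, -0.1037, 0.149]
tool_rot: [3.136, 0.0, 1.571]
force: [0.5, 0.0, -0.6]
grip_width: 0.062
finger_force: 55.1
shift [ 1.429  0.359 -0.003] turn [0.004 0.    0.   ] | t 4.8 pos [ 0.5653 -0.1037  0.149 ] F [ 0.5  0.  -0.6] w 0.0620 ff 55.1 q [-0.19  0.6   0.39  1.84 -0.32  0.75  0.37]
```

View pics/w2.png

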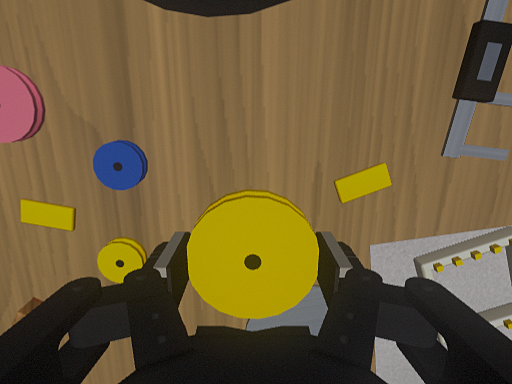

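The wrist view shows sheave1 at (253,254), held level between the pads.

```bash
python3 -m inch '[[0.2,0.1,0,0,0,0,0.5],[0.5,0.2,0,0,0,0,0.5],[0.8,0.3,0,0,0,0,0.5],[1,0.3,0,0,0,0,0.5],[1,0.36,0,0,0,0,0.5],[1,0.36,0,0,0,0,0.5]]' >/dev/null; python3 -m inch '[[0.2,0,0,0,0,0,0.5],[0.42,0,0,0,0,0,0.5],[0.425,0,0,0,0,0,0.5],[0.425,0,0,0,0,0,0.5]]'; python3 d.py .637 .182 .085 90
```

```text
clock: 6.15
position: [0.6355, 0.18, 0.1442]
tool_rot: [-3.141, 0.001, 1.57]
force: [0.4, -0.0, -1.0]
grip_width: 0.0617
finger_force: 55.1
shift [0.01  0.008 0.296] turn [-0.     0.001 -0.001] | t 6.2 pos [0.6355 0.18   0.1442] F [ 0.4 -0.  -1. ] w 0.0617 ff 55.1 q [-0.62  0.73  0.4   1.6  -0.35  0.88 -0.09]
```

```bash
python3 -m inch '[[0.01,0.008,0.15,0,0,0,0.5],[0.01,0.008,0.25,0,0,0,0.5],[0.01,0.008,0.285,0,0,0,0.5],[0.01,0.008,0.298,0,0,0,0.5],[0.01,0.008,0.298,0,0,0,0.5],[0.01,0.008,0.298,0,0,0,0.5]]'; python3 -m inch '[[0,0,0,0,0,0,0.76],[0,0,0,0,0,0,0.8],[0,0,0,0,0,0,0.95],[0,0,0,0,0,0,0.95],[0,0,-0.1,0,0,0,0.95],[0,0,-0.3,0,0,0,0.95],[0,0,-0.5,0,0,0,0.95],[0,0,-0.5,0,0,0,0.95]]'
python3 - <<'E'
from meas import *
f=cam('wrist'); print(*sheaves(f,.082),sep='\n')
print('top',*sheaves(cam('top'),.082),sep='\n')
E
python3 d.py .4378 -.1795 .18 90
```

```text
clock: 6.9
position: [0.6375, 0.1838, 0.0854]
tool_rot: [3.141, -0.0, 1.571]
force: [0.1, 0.3, -0.4]
grip_width: 0.0614
finger_force: 55.1
clock: 7.9
position: [0.6388, 0.184, 0.1892]
tool_rot: [3.136, -0.002, 1.571]
force: [-0.1, -0.2, -0.6]
grip_width: 0.0806
finger_force: 0.0
(array([0.6363, 0.1827]), np.float64(0.0081), np.float64(0.0002), array([250., 197.]))
(array([0.7936, 0.2608]), np.float64(0.0077), np.float64(0.0011), array([460.,  96.]))
top
(array([ 0.4306, -0.1745]), np.float64(0.0418), np.float64(0.0008), array([299., 246.]))
(array([0.6366, 0.181 ]), np.float64(0.0618), np.float64(0.0023), array([158., 141.]))
shift [-1.816 -0.999  0.027] turn [ 0.001 -0.     0.   ] | t 8.0 pos [0.6373 0.1839 0.1857] F [-0.3  0.2 -0.2] w 0.0818 ff 0.0 q [-0.63  0.69  0.42  1.57 -0.33  0.96 -0.1 ]
```

```bash
python3 -m inch '[[-0.2,-0.1,0,0,0,0,0.75],[-0.5,-0.3,0,0,0,0,0.75],[-0.8,-0.5,0,0,0,0,0.75],[-1,-0.7,0,0,0,0,0.75],[-1,-0.7,0,0,0,0,0.75],[-1,-0.7,0,0,0,0,0.75]]' >/dev/null; python3 -m inch '[[-0.2,-0.1,0.1,0,0,0,0.75],[-0.5,-0.3,0.2,0,0,0,0.75],[-0.81,-0.3,0.3,0,0,0,0.75],[-0.81,-0.3,0.3,0,0,0,0.75],[-0.81,-0.3,0.3,0,0,0,0.75],[-0.81,-0.3,0.3,0,0,0,0.75]]'>/dev/null;python3 - <<'E'
from meas import *
print(*sheaves(cam('wrist')),sep='\n')
print('top',*sheaves(cam('top')),sep='\n')
E
python3 d.py .4378 -.1795 .019 90
```

```text
(array([ 0.4367, -0.1806]), np.float64(0.0085), np.float64(0.0002), array([251., 199.]))
(array([ 0.4368, -0.1795]), np.float64(0.0448), np.float64(0.0007), array([252., 196.]))
top
(array([0.6561, 0.1988]), np.float64(0.0675), np.float64(0.001), array([158., 142.]))
shift [-0.014 -0.002  0.53 ] turn [ 0.    -0.     0.002] | t 9.6 pos [ 0.4382 -0.1768  0.1249] F [-0.1  0.3 -0.8] w 0.0637 ff 0.0 q [-0.03  0.51  0.38  2.11 -0.34  0.57  0.6 ]
```

```bash
python3 -m inch '[[-0.014,-0.004,0.15,0,0,0,0.75],[-0.014,-0.004,0.35,0,0,0,0.75],[-0.014,-0.004,0.48,0,0,0,0.75],[-0.014,-0.004,0.53,0,0,0,0.75],[-0.014,-0.004,0.535,0,0,0,0.75],[-0.014,-0.004,0.535,0,0,0,0.6],[-0.014,-0.004,0.535,0,0,0,0.35],[-0.014,-0.004,0.535,0,0,0,0.35],[-0.014,-0.004,0.535,0,0,0,0.35],[-0.014,-0.004,0.535,0,0,0,0.35]]' 40; python3 -m inch '[[0,0,-0.1,0,0,0,0.35],[0,0,-0.3,0,0,0,0.35],[0,0,-0.6,0,0,0,0.35],[0,0,-0.7,0,0,0,0.35],[0,0,-0.7,0,0,0,0.35]]'; python3 d.py .4834 .0977 .16 90;python3 - <<'E'
from meas import *
f=cam('wrist'); save(f,'pics/w3.png')
E
```

```text
clock: 10.85
position: [0.4372, -0.1812, 0.0189]
tool_rot: [3.14, 0.0, 1.572]
force: [-1.7, 1.8, 14.2]
grip_width: 0.0419
finger_force: 38.5
clock: 11.48
position: [0.4375, -0.181, 0.1596]
tool_rot: [3.138, 0.0, 1.572]
force: [-0.1, 0.8, -1.2]
grip_width: 0.0418
finger_force: 40.9
shift [ 1.393  0.231 -0.002] turn [0.002 0.    0.001] | t 11.5 pos [ 0.4375 -0.181   0.1596] F [-0.1  0.8 -1.2] w 0.0418 ff 40.9 q [-0.07  0.45  0.44  2.09 -0.31  0.65  0.58]
```

View pics/w3.png

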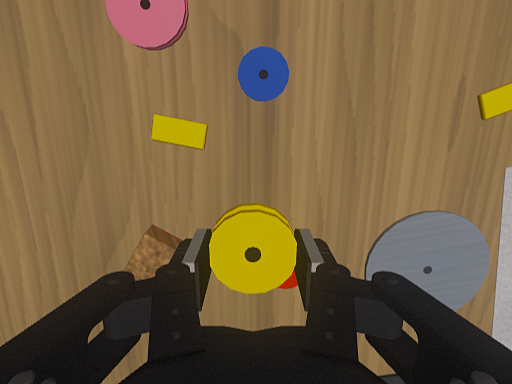

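The wrist view shows sheave3 at (253,254), held level. The pad target is (0.5834, 0.0977).

```bash
python3 -m inch '[[0.2,0.15,0,0,0,0,0.35],[0.5,0.35,0,0,0,0,0.35],[0.8,0.55,0,0,0,0,0.35],[1,0.7,0,0,0,0,0.35],[1,0.73,0,0,0,0,0.35],[1,0.73,0,0,0,0,0.35]]' >/dev/null; python3 -m inch '[[0.2,0,0,0,0,0,0.35],[0.39,0,0,0,0,0,0.35],[0.39,0,0,0,0,0,0.35],[0.39,0,0,0,0,0,0.35]]'; python3 d.py .5834 .0977 .0885 90
```

```text
clock: 12.78
position: [0.582, 0.0951, 0.1575]
tool_rot: [-3.141, 0.001, 1.57]
force: [0.5, -0.0, -0.0]
grip_width: 0.0419
finger_force: 40.9
shift [0.013 0.007 0.345] turn [-0.     0.    -0.001] | t 12.8 pos [0.582  0.0951 0.1575] F [ 0.5 -0.  -0. ] w 0.0419 ff 40.9 q [-0.56  0.62  0.44  1.79 -0.35  0.8   0.05]
```

```bash
python3 -m inch '[[0.008,0.006,0.15,0,0,0,0.35],[0.008,0.006,0.28,0,0,0,0.35],[0.008,0.006,0.33,0,0,0,0.35],[0.008,0.006,0.346,0,0,0,0.35],[0.008,0.006,0.346,0,0,0,0.35],[0.008,0.006,0.346,0,0,0,0.35]]'; python3 -m inch '[[0,0,0,0,0,0,0.53],[0,0,0,0,0,0,0.58],[0,0,0,0,0,0,0.7],[0,0,0,0,0,0,0.7],[0,0,-0.1,0,0,0,0.7],[0,0,-0.3,0,0,0,0.7],[0,0,-0.5,0,0,0,0.7],[0,0,-0.5,0,0,0,0.7]]'
python3 - <<'E'
from meas import *
f=cam('wrist'); print(*sheaves(f,.082),sep='\n')
print('top',*sheaves(cam('top'),.082),sep='\n')
E
python3 d.py .5372 .1864 .17 27.5
```

```text
clock: 13.52
position: [0.584, 0.0985, 0.0892]
tool_rot: [3.141, -0.0, 1.571]
force: [-0.3, -0.4, -0.0]
grip_width: 0.0418
finger_force: 42.7
clock: 14.52
position: [0.5851, 0.0986, 0.1925]
tool_rot: [3.136, -0.002, 1.571]
force: [-0.5, -0.1, -0.1]
grip_width: 0.0594
finger_force: 0.0
(array([ 0.6432, -0.0322]), np.float64(0.0136), np.float64(0.0016), array([314., 327.]))
(array([0.5829, 0.0992]), np.float64(0.0082), np.float64(0.0002), array([250., 193.]))
(array([0.5829, 0.1003]), np.float64(0.0444), np.float64(0.0006), array([250., 191.]))
(array([0.6364, 0.1828]), np.float64(0.0081), np.float64(0.0002), array([321.,  86.]))
top
shift [ 0.439 -0.233  0.097] turn [ 0.    -0.001  0.695] | t 14.6 pos [0.5837 0.0987 0.1895] F [-0.2 -0.6 -0.8] w 0.0598 ff 0.0 q [-0.58  0.58  0.46  1.77 -0.33  0.87  0.03]
```

```bash
python3 -m inch '[[0.1,-0.05,0,0,0,0.1,0.6],[0.25,-0.1,0,0,0,0.2,0.6],[0.439,-0.233,0,0,0,0.3,0.6],[0.439,-0.233,0,0,0,0.42,0.6],[0.439,-0.233,0.08,0,0,0.53,0.6],[0.439,-0.233,0.09,0,0,0.64,0.6],[0.439,-0.233,0.097,0,0,0.695,0.6],[0.439,-0.233,0.097,0,0,0.695,0.6],[0.439,-0.233,0.097,0,0,0.695,0.6]]'; python3 d.py .5372 .1864 .106 27.5
python3 - <<'E'
from meas import *
f=cam('wrist'); save(f,'pics/w4.png')
P=cloud(f); q=P[(P[...,2]>.108)&(P[...,2]<.12)&(np.hypot(P[...,0]-.537,P[...,1]-.186)<.045)]
r=cv2.minAreaRect((q[:,:2]*1000).astype(np.float32)); print(len(q),r)
E
```

```text
clock: 15.75
position: [0.5369, 0.1863, 0.1689]
tool_rot: [3.142, 0.0, 0.482]
force: [0.5, -1.3, -0.1]
grip_width: 0.0513
finger_force: 0.0
shift [0.002 0.    0.315] turn [0.    0.    0.001] | t 15.8 pos [0.5369 0.1863 0.1689] F [ 0.5 -1.3 -0.1] w 0.0513 ff 0.0 q [-0.94  0.66  0.75  1.85 -0.58  0.86 -0.99]
1871 ((536.702880859375, 186.51202392578125), (59.60816192626953, 14.016157150268555), 27.922191619873047)
```

View pics/w4.png

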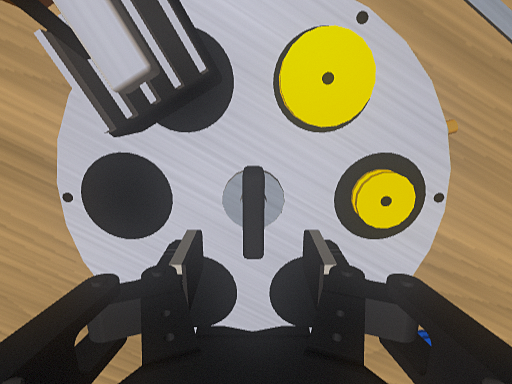

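The wrist view shows both sheaves centred on their pads, (328,78) and (386,201), and the handle at (253,210) between the fingers. Next I grip it, turn 60° CCW and release.

```bash
python3 -m inch '[[0,0,0.15,0,0,0,0.6],[0,0,0.26,0,0,0,0.6],[0,0,0.305,0,0,0,0.6],[0,0,0.31,0,0,0,0.3],[0,0,0.31,0,0,0,0],[0,0,0.31,0,0,0,0],[0,0,0.31,0,0,0,0],[0,0,0.31,0,0,0,0]]' 50; python3 -m inch '[[0,0,0,0,0,-0.05,0],[0,0,0,0,0,-0.12,0],[0,0,0,0,0,-0.2,0],[0,0,0,0,0,-0.28,0],[0,0,0,0,0,-0.36,0],[0,0,0,0,0,-0.44,0],[0,0,0,0,0,-0.52,0],[0,0,0,0,0,-0.59,0],[0,0,0,0,0,-0.64,0],[0,0,0,0,0,-0.667,0],[0,0,0,0,0,-0.667,0],[0,0,0,0,0,-0.667,0]]'; python3 d.py .5372 .1864 .106 87.5; python3 -m inch '[[0,0,0,0,0,0,0.3],[0,0,0,0,0,0,0.45],[0,0,0,0,0,0,0.45],[0,0,0,0,0,0,0.45],[0,0,0,0,0,0,0.45]]'
python3 - <<'E'
from meas import *
f=cam('wrist'); save(f,'pics/w5.png')
print(*sheaves(f,.082),sep='\n')
print('top',*sheaves(cam('top'),.082),sep='\n')
print('side',*sheaves(cam('side'),.082),sep='\n')
E
```

```text
clock: 16.8
position: [0.5375, 0.1862, 0.108]
tool_rot: [3.141, -0.001, 0.48]
force: [-0.6, -1.5, 6.5]
grip_width: 0.0129
finger_force: 49.9
clock: 18.3
position: [0.5369, 0.1865, 0.1079]
tool_rot: [3.142, -0.001, 1.528]
force: [-4.9, -0.5, 10.3]
grip_width: 0.0129
finger_force: 50.5
shift [-0.001  0.001  0.01 ] turn [ 0. -0.  0.] | t 18.3 pos [0.5369 0.1865 0.1079] F [-4.9 -0.5 10.3] w 0.0129 ff 50.5 q [-0.71  0.66  0.39  1.88 -0.38  0.68 -0.14]
clock: 18.92
position: [0.537, 0.1863, 0.1071]
tool_rot: [-3.142, 0.0, 1.527]
force: [-0.0, 0.8, 0.3]
grip_width: 0.0385
finger_force: 0.0
(array([0.6353, 0.1832]), np.float64(0.0082), np.float64(0.0002), array([433., 236.]))
top
(array([0.6351, 0.182 ]), np.float64(0.0428), np.float64(0.0018), array([158., 142.]))
side
```

View pics/w5.png

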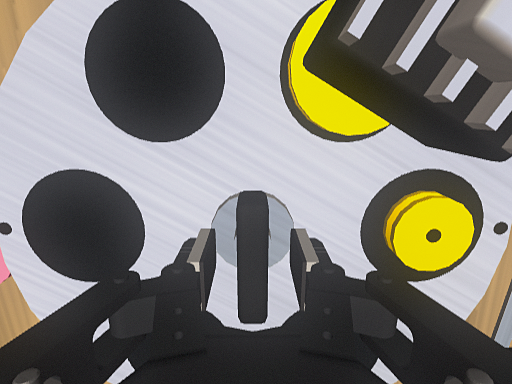

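The wrist view shows sheave1 on its pad under the lamp at (345,80), sheave3 next in line at (433,236), and the handle free. I wait 4 s here.

```bash
Z='x'; python3 -m inch '[[0,0,0,0,0,0,0.45],[0,0,0,0,0,0,0.45],[0,0,0,0,0,0,0.45],[0,0,0,0,0,0,0.45],[0,0,0,0,0,0,0.45],[0,0,0,0,0,0,0.45],[0,0,0,0,0,0,0.45],[0,0,0,0,0,0,0.45],[0,0,0,0,0,0,0.45],[0,0,0,0,0,0,0.45],[0,0,0,0,0,0,0.45],[0,0,0,0,0,0,0.45],[0,0,0,0,0,0,0.45],[0,0,0,0,0,0,0.45],[0,0,0,0,0,0,0.45],[0,0,0,0,0,0,0.45],[0,0,0,0,0,0,0.45],[0,0,0,0,0,0,0.45],[0,0,0,0,0,0,0.45],[0,0,0,0,0,0,0.45]]'>/dev/null; python3 -m inch '[[0,0,0,0,0,0,0.45],[0,0,0,0,0,0,0.45],[0,0,0,0,0,0,0.45],[0,0,0,0,0,0,0.45],[0,0,0,0,0,0,0.45],[0,0,0,0,0,0,0.45],[0,0,0,0,0,0,0.45],[0,0,0,0,0,0,0.45],[0,0,0,0,0,0,0.45],[0,0,0,0,0,0,0.45],[0,0,0,0,0,0,0.45],[0,0,0,0,0,0,0.45]]'|head -1
python3 - <<'E'
from meas import *
f=cam('wrist'); o=cv2.imread('pics/w5.png')[:,:,::-1]
print(*sheaves(f,.082),'maxdiff px',(abs(f['img'].astype(int)-o).sum(2)>60).sum())
E
```

```text
clock: 23.08
(array([0.6353, 0.1832]), np.float64(0.0082), np.float64(0.0002), array([433., 236.])) maxdiff px 323
```

Run:
```python
from meas import *
f=cam('wrist'); o=cv2.imread('pics/w5.png')[:,:,::-1]
d=(abs(f['img'].astype(int)-o).sum(2)>60); v,u=np.nonzero(d); print(np.histogram2d(v,u,bins=(6,8),range=((0,384),(0,512)))[0].astype(int))
# circle of visible rim of sheave1 
h=cv2.cvtColor(f['img'],cv2.COLOR_RGB2HSV);m=cv2.inRange(h,(20,130,90),(35,255,255)); ho=cv2.cvtColor(np.ascontiguousarray(o),cv2.COLOR_RGB2HSV);mo=cv2.inRange(ho,(20,130,90),(35,255,255))
print((m[:150]>0).sum(),(mo[:150]>0).sum(),((m!=mo)[:150]).sum())
```

```text
[[ 4 25  2  7 25 29  5 12]
 [ 1  5  0  3  8  9 15 21]
 [ 5  3  5  0  4  4 15 15]
 [21  0 11 13  3  2  7 19]
 [ 5  2  0  5  3  0  1  1]
 [ 0  0  1  1  0  2  0  2]]
4641 4641 20
```

Sheave1 has not moved through the whole wait. Now the next 60°.

```bash
python3 -m inch '[[0,0,0,0,0,0,0.2],[0,0,0,0,0,0,0],[0,0,0,0,0,0,0],[0,0,0,0,0,0,0]]' 50; python3 -m inch '[[0,0,0,0,0,-0.05,0],[0,0,0,0,0,-0.12,0],[0,0,0,0,0,-0.2,0],[0,0,0,0,0,-0.28,0],[0,0,0,0,0,-0.36,0],[0,0,0,0,0,-0.44,0],[0,0,0,0,0,-0.52,0],[0,0,0,0,0,-0.59,0],[0,0,0,0,0,-0.64,0],[0,0,0,0,0,-0.667,0],[0,0,0,0,0,-0.667,0],[0,0,0,0,0,-0.667,0]]'; python3 -m inch '[[0,0,0,0,0,0,0.3],[0,0,0,0,0,0,0.45],[0,0,0,0,0,0,0.45],[0,0,0,0,0,0,0.45],[0,0,0,0,0,0,0.45]]'
python3 - <<'E'
from meas import *
f=cam('wrist'); save(f,'pics/w6.png')
print(*sheaves(f,.082),sep='\n')
E
```

```text
clock: 23.68
position: [0.5369, 0.1864, 0.1073]
tool_rot: [-3.141, -0.0, 1.527]
force: [-2.0, -0.9, 6.2]
grip_width: 0.0128
finger_force: 58.6
clock: 25.18
position: [0.5365, 0.1862, 0.1073]
tool_rot: [-3.141, -0.001, 2.575]
force: [-6.1, -1.3, 9.4]
grip_width: 0.0131
finger_force: 59.1
clock: 25.8
position: [0.537, 0.1863, 0.1071]
tool_rot: [-3.142, 0.0, 2.575]
force: [0.8, 0.4, -0.4]
grip_width: 0.0383
finger_force: 0.0
(array([0.5883, 0.2708]), np.float64(0.0083), np.float64(0.0002), array([433., 235.]))
(array([0.4889, 0.2754]), np.float64(0.0081), np.float64(0.0001), array([358.,  65.]))
```

View pics/w6.png

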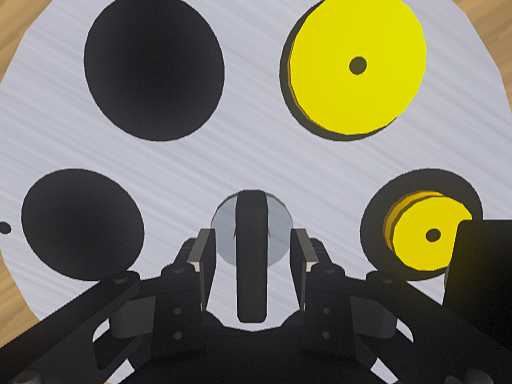

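The wrist view shows sheave3 at (433,236) under the lamp, about 2 mm off centre, and sheave1 out beyond it at (358,65). I wait again.

```bash
python3 -m inch '[[0,0,0,0,0,0,0.45],[0,0,0,0,0,0,0.45],[0,0,0,0,0,0,0.45],[0,0,0,0,0,0,0.45],[0,0,0,0,0,0,0.45],[0,0,0,0,0,0,0.45],[0,0,0,0,0,0,0.45],[0,0,0,0,0,0,0.45],[0,0,0,0,0,0,0.45],[0,0,0,0,0,0,0.45],[0,0,0,0,0,0,0.45],[0,0,0,0,0,0,0.45],[0,0,0,0,0,0,0.45],[0,0,0,0,0,0,0.45],[0,0,0,0,0,0,0.45],[0,0,0,0,0,0,0.45],[0,0,0,0,0,0,0.45],[0,0,0,0,0,0,0.45],[0,0,0,0,0,0,0.45],[0,0,0,0,0,0,0.45]]'>/dev/null; python3 -m inch '[[0,0,0,0,0,0,0.45],[0,0,0,0,0,0,0.45],[0,0,0,0,0,0,0.45],[0,0,0,0,0,0,0.45],[0,0,0,0,0,0,0.45],[0,0,0,0,0,0,0.45],[0,0,0,0,0,0,0.45],[0,0,0,0,0,0,0.45],[0,0,0,0,0,0,0.45],[0,0,0,0,0,0,0.45],[0,0,0,0,0,0,0.45],[0,0,0,0,0,0,0.45]]'|head -1
python3 - <<'E'
from meas import *
print(*sheaves(cam('wrist'),.082))
E
```

```text
clock: 29.85
(array([0.5884, 0.2708]), np.float64(0.0083), np.float64(0.0002), array([433., 235.])) (array([0.4889, 0.2754]), np.float64(0.0081), np.float64(0.0001), array([358.,  65.]))
```

```bash
python3 -m inch '[[0,0,0,0,0,0,0.2],[0,0,0,0,0,0,0],[0,0,0,0,0,0,0],[0,0,0,0,0,0,0]]' 50 >/dev/null; python3 -m inch '[[0,0,0,0,0,-0.05,0],[0,0,0,0,0,-0.12,0],[0,0,0,0,0,-0.2,0],[0,0,0,0,0,-0.28,0],[0,0,0,0,0,-0.36,0],[0,0,0,0,0,-0.44,0],[0,0,0,0,0,-0.52,0],[0,0,0,0,0,-0.59,0],[0,0,0,0,0,-0.64,0],[0,0,0,0,0,-0.667,0],[0,0,0,0,0,-0.667,0],[0,0,0,0,0,-0.667,0]]'; python3 -m inch '[[0,0,0,0,0,0,0.3],[0,0,0,0,0,0,0.45],[0,0,0,0,0,0,0.5],[0,0,0,0,0,0,0.5],[0,0,-0.1,0,0,0,0.5],[0,0,-0.3,0,0,0,0.5],[0,0,-0.45,0,0,0,0.5],[0,0,-0.45,0,0,0,0.5]]'
python3 - <<'E'
from meas import *
print(*sheaves(cam('wrist'),.082),sep='\n')
print('top',*sheaves(cam('top'),.082),sep='\n')
E
python3 d.py .4373 .191 .19 90
```

```text
clock: 31.9
position: [0.5368, 0.1859, 0.1073]
tool_rot: [-3.141, -0.001, -2.661]
force: [-3.1, -2.8, 7.5]
grip_width: 0.0131
finger_force: 59.3
clock: 32.9
position: [0.538, 0.1867, 0.1992]
tool_rot: [-3.141, 0.004, -2.661]
force: [0.7, 0.1, 0.0]
grip_width: 0.0426
finger_force: 0.0
(array([0.4887, 0.2738]), np.float64(0.0084), np.float64(0.0002), array([370., 187.]))
(array([0.4884, 0.2716]), np.float64(0.0455), np.float64(0.0009), array([368., 186.]))
(array([0.435, 0.19 ]), np.float64(0.0081), np.float64(0.0002), array([318.,  78.]))
top
shift [0.43  0.252 0.034] turn [-0.     0.     1.306] | t 33.0 pos [0.5369 0.1862 0.1968] F [-0.6  0.3  0.3] w 0.0424 ff 0.0 q [-0.29  0.5  -0.21  1.8   0.13  0.86  1.5 ]
```

```bash
python3 -m inch '[[0.1,0.05,0,0,0,0.1,0.95],[0.25,0.15,0,0,0,0.2,0.95],[0.43,0.25,0,0,0,0.306,0.95],[0.43,0.25,0.03,0,0,0.306,0.95],[0.43,0.25,0.03,0,0,0.306,0.95],[0.43,0.25,0.03,0,0,0.306,0.95]]'; python3 d.py .4365 .1903 .083 180;  python3 - <<'E'
from meas import *
f=cam('wrist')
print(*sheaves(f,.082),sep='\n')
print(*pads(f),sep='\n')
E
```

```text
clock: 33.75
position: [0.4382, 0.1907, 0.1907]
tool_rot: [-3.141, -0.0, -3.141]
force: [-0.7, 0.1, 0.3]
grip_width: 0.0808
finger_force: 0.0
shift [ 0.008 -0.002  0.539] turn [-0.    -0.     0.001] | t 33.8 pos [0.4382 0.1907 0.1907] F [-0.7  0.1  0.3] w 0.0808 ff 0.0 q [-0.45  0.37 -0.11  2.03  0.06  0.74  0.98]
(array([0.4356, 0.19  ]), np.float64(0.0084), np.float64(0.0002), array([251., 192.]))
```

```bash
python3 -m inch '[[0.01,0,0.15,0,0,0,0.95],[0.01,0,0.35,0,0,0,0.95],[0.01,0,0.48,0,0,0,0.95],[0.01,0,0.53,0,0,0,0.95],[0.01,0,0.533,0,0,0,0.95],[0.01,0,0.533,0,0,0,0.7],[0.01,0,0.533,0,0,0,0.5],[0.01,0,0.533,0,0,0,0.5],[0.01,0,0.533,0,0,0,0.5],[0.01,0,0.533,0,0,0,0.5],[0.01,0,0.533,0,0,0,0.5]]' 50; python3 -m inch '[[0,0,-0.1,0,0,0,0.5],[0,0,-0.3,0,0,0,0.5],[0,0,-0.5,0,0,0,0.5],[0,0,-0.5,0,0,0,0.5]]'; python3 d.py .6221 -.2763 .16 90
python3 - <<'E'
from meas import *
f=cam('wrist'); save(f,'pics/w7.png')
E
```

```text
clock: 35.17
position: [0.4362, 0.1911, 0.0859]
tool_rot: [3.141, 0.002, -3.141]
force: [-2.6, -1.2, 14.4]
grip_width: 0.062
finger_force: 50.8
clock: 35.67
position: [0.437, 0.1914, 0.1878]
tool_rot: [3.139, 0.005, -3.141]
force: [0.5, -0.3, -0.6]
grip_width: 0.0615
finger_force: 54.5
shift [-0.924 -2.339  0.137] turn [0.004 0.001 1.   ] | t 35.7 pos [0.437  0.1914 0.1878] F [ 0.5 -0.3 -0.6] w 0.0615 ff 54.5 q [-0.45  0.37 -0.12  2.04  0.06  0.73  0.97]
```

View pics/w7.png

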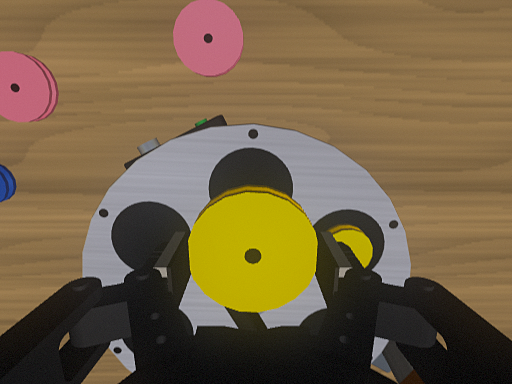

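The wrist view shows sheave1 at (253,255), held level. I carry it to the plate, turning back to yaw 90 on the way.

```bash
python3 -m inch '[[-0.1,-0.1,0,0,0,0.1,0.5],[-0.2,-0.3,0,0,0,0.2,0.5],[-0.3,-0.5,0,0,0,0.31,0.5],[-0.4,-0.7,0,0,0,0.42,0.5],[-0.4,-0.9,0,0,0,0.53,0.5],[-0.4,-1,0,0,0,0.64,0.5],[-0.4,-1,0,0,0,0.75,0.5],[-0.4,-1,0,0,0,0.86,0.5],[-0.4,-1,0,0,0,0.96,0.5],[-0.4,-1,0,0,0,1,0.5],[-0.4,-1,0,0,0,1,0.5]]'; python3 d.py .6221 -.2763 .16 90
```

```text
clock: 37.1
position: [0.5154, -0.0091, 0.1839]
tool_rot: [-3.141, 0.001, 1.572]
force: [-0.3, -0.7, -0.2]
grip_width: 0.0613
finger_force: 54.6
shift [-1.337  0.532  0.12 ] turn [-0.001  0.     0.001] | t 37.1 pos [ 0.5154 -0.0091  0.1839] F [-0.3 -0.7 -0.2] w 0.0613 ff 54.6 q [-0.34  0.46  0.33  1.96 -0.21  0.76  0.11]
```

```bash
python3 -m inch '[[-0.2,0.1,0,0,0,0,0.5],[-0.5,0.2,0,0,0,0,0.5],[-0.8,0.35,0,0,0,0,0.5],[-1,0.5,0,0,0,0,0.5],[-1,0.53,0,0,0,0,0.5],[-1,0.53,0,0,0,0,0.5]]' >/dev/null;python3 -m inch '[[-0.2,0,0.1,0,0,0,0.5],[-0.33,0,0.2,0,0,0,0.5],[-0.333,0,0.4,0,0,0,0.5],[-0.333,0,0.4,0,0,0,0.5],[-0.333,0,0.4,0,0,0,0.5]]'
python3 - <<'E'
from meas import *
f=cam('wrist'); g=cam('top')
for n,f in (('w',f),('t',g)):
  h=cv2.cvtColor(f['img'],cv2.COLOR_RGB2HSV)
  print(n,[o for o in circ(f,cv2.inRange(h,(0,0,80),(180,70,190)),.006,500,60000) if abs(o[1]-.13)<.01])
E
python3 d.py .6221 -.2763 .0255 90
```

```text
clock: 38.48
position: [0.6225, -0.2748, 0.106]
tool_rot: [3.141, 0.0, 1.573]
force: [-0.1, -0.7, -0.0]
grip_width: 0.0614
finger_force: 54.8
w []
t [(array([0.8308, 0.2658]), np.float64(0.1225), np.float64(0.0175), array([147.,  78.]))]
shift [-0.005 -0.004  0.404] turn [0.001 0.    0.001] | t 38.6 pos [ 0.6228 -0.2752  0.1064] F [ 0.5 -0.   0.1] w 0.0616 ff 54.8 q [ 0.15  0.79  0.29  1.56 -0.28  0.83  0.55]
```

```bash
python3 -m inch '[[-0.005,-0.004,0.15,0,0,0,0.5],[-0.005,-0.004,0.3,0,0,0,0.5],[-0.005,-0.004,0.38,0,0,0,0.5],[-0.005,-0.004,0.405,0,0,0,0.5],[-0.005,-0.004,0.406,0,0,0,0.5],[-0.005,-0.004,0.406,0,0,0,0.5]]'; python3 -m inch '[[0,0,0,0,0,0,0.76],[0,0,0,0,0,0,0.8],[0,0,0,0,0,0,0.95],[0,0,0,0,0,0,0.95],[0,0,-0.1,0,0,0,0.95],[0,0,-0.4,0,0,0,0.95],[0,0,-0.75,0,0,0,0.95],[0,0,-0.75,0,0,0,0.95],[0,0,-0.75,0,0,0,0.95]]'
python3 - <<'E'
from meas import *
f=cam('wrist'); save(f,'pics/w8.png'); print(*sheaves(f,.020),sep='\n')
h=cv2.cvtColor(f['img'],cv2.COLOR_RGB2HSV)
print([o for o in circ(f,cv2.inRange(h,(0,0,60),(180,70,190)),.006,500,60000) if abs(o[1]-.13)<.01])
f=cam('top')
print('top',*sheaves(f,.020),sep='\n')
E
python3 d.py .4886 .273 .19 180
```

```text
clock: 39.33
position: [0.6217, -0.2768, 0.0243]
tool_rot: [3.14, 0.001, 1.572]
force: [-0.1, -1.3, -0.5]
grip_width: 0.0615
finger_force: 54.7
clock: 40.45
position: [0.6214, -0.2767, 0.1748]
tool_rot: [3.14, 0.0, 1.571]
force: [-0.1, 0.6, -0.6]
grip_width: 0.0808
finger_force: 0.0

[(array([ 0.6212, -0.2761]), np.float64(0.128), np.float64(0.0003), array([253., 174.]))]
top
(array([0.4994, 0.2934]), np.float64(0.0464), np.float64(0.0011), array([109., 197.]))
shift [ 2.747 -0.659 -0.085] turn [-0.    -0.001 -1.   ] | t 40.5 pos [ 0.6207 -0.2763  0.1726] F [ 0.5 -0.1  0.4] w 0.0813 ff 0.0 q [ 0.14  0.71  0.32  1.52 -0.25  0.95  0.53]
```

View pics/w8.png

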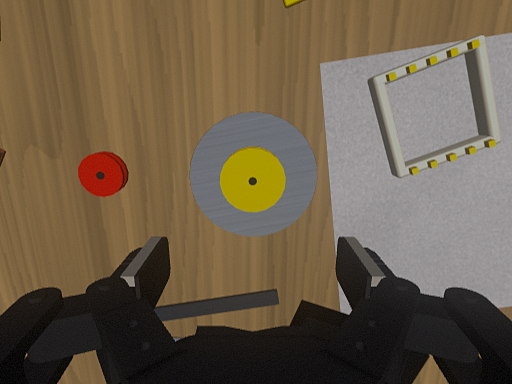

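The wrist view shows sheave1 at (253,181) flat on the plate, whose outline is centred on (253,174). Allowing for the sheave's height, it's close to centre. Now for sheave3.

```bash
python3 - <<'E'
from meas import *
f=cam('wrist'); h=cv2.cvtColor(f['img'],cv2.COLOR_RGB2HSV); print(ray(f,252.7,181,.02))
print(circ(f,cv2.inRange(h,(18,130,70),(35,255,255)),.02,30,20000))
E
python3 -m inch '[[0.2,-0.05,-0.05,0,0,0,0.75],[0.5,-0.1,-0.085,0,0,0,0.75],[0.8,-0.2,-0.085,0,0,-0.1,0.75],[1,-0.25,-0.085,0,0,-0.2,0.75],[1,-0.25,-0.085,0,0,-0.3,0.75],[1,-0.25,-0.085,0,0,-0.4,0.75],[1,-0.25,-0.085,0,0,-0.5,0.75],[1,-0.25,-0.085,0,0,-0.5,0.75]]'; python3 d.py .4886 .273 .19 180
```

```text
[ 0.61979103 -0.27557449  0.02      ]
[(array([ 0.6206, -0.2764]), np.float64(0.0084), np.float64(0.0003), array([254., 182.])), (array([ 0.776 , -0.2658]), np.float64(0.007), np.float64(0.0006), array([417., 171.])), (array([ 0.7925, -0.2592]), np.float64(0.0077), np.float64(0.0009), array([436., 164.])), (array([ 0.8093, -0.2527]), np.float64(0.0076), np.float64(0.001), array([455., 157.])), (array([ 0.8266, -0.2462]), np.float64(0.0075), np.float64(0.001), array([475., 151.])), (array([ 0.6206, -0.2757]), np.float64(0.0633), np.float64(0.0004), array([254., 180.])), (array([ 0.8438, -0.2395]), np.float64(0.0076), np.float64(0.0009), array([494., 144.])), (array([ 0.7437, -0.181 ]), np.float64(0.0063), np.float64(0.0004), array([394.,  76.])), (array([ 0.7609, -0.1746]), np.float64(0.0062), np.float64(0.0004), array([415.,  68.])), (array([ 0.7781, -0.1681]), np.float64(0.0062), np.float64(0.0004), array([436.,  60.])), (array([ 0.7951, -0.1615]), np.float64(0.0062), np.float64(0.0003), array([458.,  52.])), (array([ 0.8111, -0.1553]), np.float64(0.0073), np.float64(0.0009), array([477.,  44.])), (array([ 0.6528, -0.1231]), np.float64(0.0103), np.float64(0.002), array([293.,   2.]))]
clock: 41.6
position: [0.5706, -0.0768, 0.1895]
tool_rot: [-3.141, -0.001, 2.356]
force: [-0.6, -0.2, -0.1]
grip_width: 0.0643
finger_force: 0.0
shift [ 1.527e+00  9.460e-01 -1.000e-03] turn [-0.    -0.001 -0.5  ] | t 41.6 pos [ 0.5706 -0.0768  0.1895] F [-0.6 -0.2 -0.1] w 0.0643 ff 0.0 q [-0.06  0.52  0.12  1.79 -0.08  0.84  0.89]
```

```bash
python3 -m inch '[[0.2,0.12,0,0,0,-0.1,0.75],[0.4,0.25,0,0,0,-0.2,0.75],[0.6,0.4,0,0,0,-0.3,0.75],[0.8,0.5,0,0,0,-0.4,0.75],[1,0.6,0,0,0,-0.5,0.75],[1,0.62,0,0,0,-0.5,0.75],[1,0.62,0,0,0,-0.5,0.75]]' >/dev/null; python3 d.py .4886 .273 .19 180
```

```text
shift [ 0.145  0.605 -0.001] turn [-0.    -0.    -0.002] | t 42.5 pos [0.5173 0.1519 0.1899] F [-0.6 -0.6  0.1] w 0.0640 ff 0.0 q [-0.32  0.46 -0.1   1.88  0.06  0.8   1.11]
```

```bash
python3 -m inch '[[0.1,0.2,0,0,0,0,0.75],[0.145,0.4,0,0,0,0,0.75],[0.145,0.6,0,0,0,0,0.75],[0.145,0.605,0,0,0,0,0.75],[0.145,0.605,0,0,0,0,0.75]]' >/dev/null
python3 - <<'E'
from meas import *
print(*sheaves(cam('wrist'),.082),sep='\n')
E
python3 d.py .4886 .273 .087 180
```

```text
(array([0.4891, 0.2735]), np.float64(0.0084), np.float64(0.0002), array([254., 196.]))
(array([0.488 , 0.2735]), np.float64(0.0444), np.float64(0.0006), array([254., 194.]))
shift [-0.     0.007  0.515] turn [-0.001 -0.    -0.002] | t 43.1 pos [0.4885 0.2717 0.1901] F [-0.9 -1.  -0.6] w 0.0641 ff 0.0 q [-0.53  0.49 -0.12  1.83  0.08  0.83  0.89]
```

```bash
python3 -m inch '[[0,0.008,0.15,0,0,0,0.75],[0,0.008,0.35,0,0,0,0.75],[0,0.008,0.46,0,0,0,0.75],[0,0.008,0.5,0,0,0,0.75],[0,0.008,0.51,0,0,0,0.75],[0,0.008,0.51,0,0,0,0.6],[0,0.008,0.51,0,0,0,0.35],[0,0.008,0.51,0,0,0,0.35],[0,0.008,0.51,0,0,0,0.35],[0,0.008,0.51,0,0,0,0.35]]' 50; python3 -m inch '[[0,0,-0.1,0,0,0,0.35],[0,0,-0.3,0,0,0,0.35],[0,0,-0.5,0,0,0,0.35],[0,0,-0.5,0,0,0,0.35]]'; python3 d.py .6215 -.2761 .16 90
python3 - <<'E'
from meas import *
f=cam('wrist'); save(f,'pics/w9.png')
E
```

```text
clock: 44.4
position: [0.4886, 0.2751, 0.0895]
tool_rot: [3.141, 0.002, -3.141]
force: [-0.4, -0.7, 9.6]
grip_width: 0.0418
finger_force: 49.2
clock: 44.9
position: [0.4893, 0.2757, 0.1917]
tool_rot: [3.139, 0.005, -3.141]
force: [0.6, -0.4, -0.5]
grip_width: 0.0412
finger_force: 50.6
shift [-0.659 -2.76   0.153] turn [0.004 0.001 1.   ] | t 44.9 pos [0.4893 0.2757 0.1917] F [ 0.6 -0.4 -0.5] w 0.0412 ff 50.6 q [-0.53  0.49 -0.12  1.83  0.08  0.83  0.88]
```

View pics/w9.png

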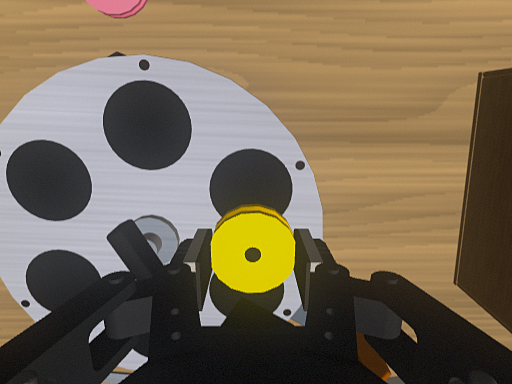

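The wrist view shows sheave3 at (253,254), held level, so I carry it to the plate.

```bash
python3 -m inch '[[0,-0.1,0,0,0,0.1,0.35],[0,-0.3,0,0,0,0.2,0.35],[-0.05,-0.5,0,0,0,0.31,0.35],[-0.1,-0.7,0,0,0,0.42,0.35],[-0.2,-0.9,0,0,0,0.53,0.35],[-0.2,-1,0,0,0,0.64,0.35],[-0.2,-1,0,0,0,0.75,0.35],[-0.2,-1,0,0,0,0.86,0.35],[-0.2,-1,0,0,0,0.96,0.35],[-0.2,-1,0,0,0,1,0.35],[-0.2,-1,0,0,0,1,0.35]]' >/dev/null; python3 -m inch '[[-0.2,0.05,0,0,0,0,0.35],[-0.5,0.2,0,0,0,0,0.35],[-0.8,0.3,0,0,0,0,0.35],[-1,0.4,0,0,0,0,0.35],[-1,0.46,0,0,0,0,0.35],[-1,0.46,0,0,0,0,0.35]]' ; python3 d.py .6215 -.2761 .1 90
```

```text
clock: 47.08
position: [0.6204, -0.1245, 0.1875]
tool_rot: [-3.141, -0.0, 1.573]
force: [-0.8, 0.8, -1.3]
grip_width: 0.0416
finger_force: 50.7
shift [-0.758  0.005  0.437] turn [-0.001 -0.     0.001] | t 47.1 pos [ 0.6204 -0.1245  0.1875] F [-0.8  0.8 -1.3] w 0.0416 ff 50.7 q [-0.1   0.62  0.31  1.65 -0.23  0.91  0.3 ]
```

```bash
python3 -m inch '[[-0.2,0.005,0,0,0,0,0.35],[-0.5,0.005,0.1,0,0,0,0.35],[-0.75,0.005,0.2,0,0,0,0.35],[-0.755,0.005,0.3,0,0,0,0.35],[-0.755,0.005,0.3,0,0,0,0.35],[-0.755,0.005,0.3,0,0,0,0.35]]'|head -2
python3 - <<'E'
from meas import *
for n in ('top','wrist','side'):
  f=cam(n); h=cv2.cvtColor(f['img'],cv2.COLOR_RGB2HSV)
  print(n,*[o for o in circ(f,cv2.inRange(h,(18,110,60),(35,255,255)),.02,60,20000) if o[2]<.004 and abs(o[0][0]-.62)<.06 and abs(o[0][1]+.27)<.06])
  if n=='wrist': save(f,'pics/w10.png')
E
python3 d.py .6215 -.2761 .042 90
```

```text
clock: 47.82
position: [0.622, -0.2741, 0.129]
top
wrist (array([ 0.6215, -0.329 ]), np.float64(0.0145), np.float64(0.0002), array([252., 254.])) (array([ 0.6207, -0.2766]), np.float64(0.0081), np.float64(0.0003), array([252., 197.])) (array([ 0.5711, -0.218 ]), np.float64(0.0069), np.float64(0.0013), array([187., 124.]))
side (array([ 0.6162, -0.2813]), np.float64(0.0673), np.float64(0.0023), array([340., 226.]))
shift [-0.005 -0.003  0.436] turn [0.001 0.    0.001] | t 48.0 pos [ 0.622  -0.275   0.1293] F [ 0.2  1.  -0.5] w 0.0414 ff 50.7 q [ 0.16  0.76  0.28  1.55 -0.25  0.87  0.53]
```

View pics/w10.png

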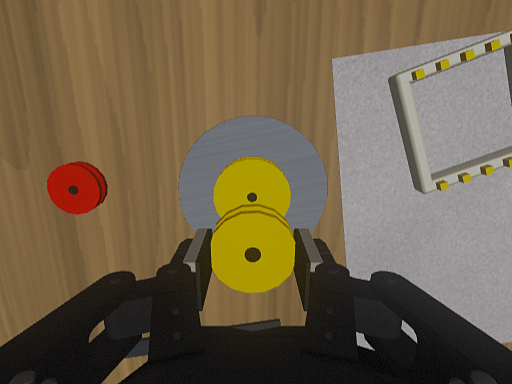

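The wrist view shows sheave1 still centred on the plate, with its bore at (252,197) giving (0.6207, -0.2766). Sheave3 is held at (253,254). I lower it onto the stack and release.

```bash
python3 -m inch '[[-0.005,-0.003,0.15,0,0,0,0.35],[-0.005,-0.003,0.3,0,0,0,0.35],[-0.005,-0.003,0.4,0,0,0,0.35],[-0.005,-0.003,0.43,0,0,0,0.35],[-0.005,-0.003,0.436,0,0,0,0.35],[-0.005,-0.003,0.436,0,0,0,0.35]]'; python3 -m inch '[[0,0,0,0,0,0,0.53],[0,0,0,0,0,0,0.58],[0,0,0,0,0,0,0.7],[0,0,0,0,0,0,0.7],[0,0,-0.1,0,0,0,0.7],[0,0,-0.4,0,0,0,0.7],[0,0,-0.75,0,0,0,0.7],[0,0,-0.75,0,0,0,0.7],[0,0,-0.75,0,0,0,0.7]]'
python3 - <<'E'
from meas import *
f=cam('wrist'); save(f,'pics/w11.png'); h=cv2.cvtColor(f['img'],cv2.COLOR_RGB2HSV)
P=cloud(f)
m=cv2.inRange(h,(18,110,60),(35,255,255))
q=P[(m>0)&(abs(P[...,0]-.62)<.05)&(abs(P[...,1]+.276)<.05)]
print(np.histogram(q[:,2],bins=np.arange(0,.06,.004)))
print(*[o for o in circ(f,m,.034,60,20000) if o[2]<.003 and abs(o[0][0]-.62)<.06 and abs(o[0][1]+.27)<.06])
f=cam('side'); cv2.imwrite('pics/s2.png',cv2.resize(f['img'][170:270,270:420,::-1],None,fx=4,fy=4))
E
```

```text
clock: 48.72
position: [0.6213, -0.2771, 0.0419]
tool_rot: [3.141, 0.0, 1.571]
force: [-0.0, -0.1, 0.3]
grip_width: 0.0415
finger_force: 50.8
clock: 49.85
position: [0.621, -0.2769, 0.1926]
tool_rot: [3.14, 0.0, 1.572]
force: [0.0, 0.3, -0.1]
grip_width: 0.0598
finger_force: 0.0
(array([  36,   19,   32,    1,  427,  975,   38,    7, 1459,   15,    0,
          0,    0,    0]), array([0.   , 0.004, 0.008, 0.012, 0.016, 0.02 , 0.024, 0.028, 0.032,
       0.036, 0.04 , 0.044, 0.048, 0.052, 0.056]))
(array([ 0.5696, -0.3249]), np.float64(0.01), np.float64(0.0017), array([203., 226.])) (array([ 0.6204, -0.2724]), np.float64(0.0603), np.float64(0.0004), array([253., 175.]))
```

View pics/w11.png

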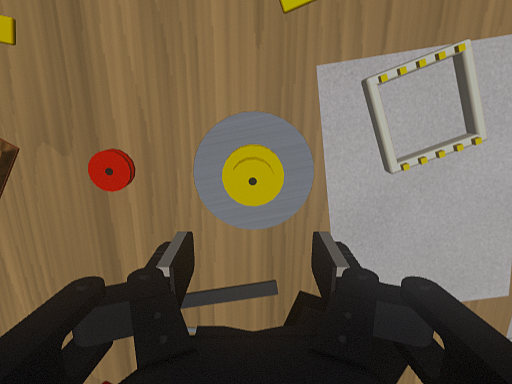

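View pics/s2.png

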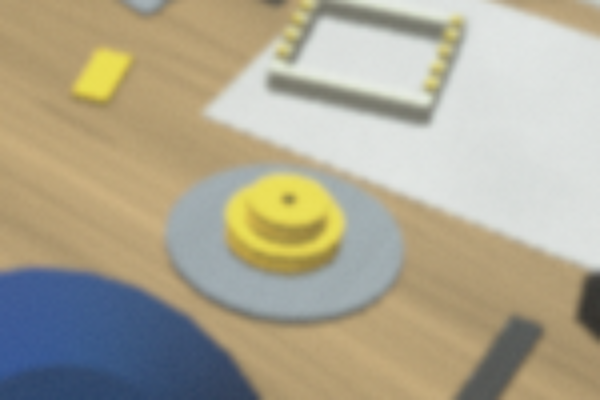

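Both pictures show sheave3 lying flat and centred on sheave1 in the middle of the plate, with the gripper clear. I'm handing the job in.

Run:
```python
from meas import *
f=cam('wrist'); print(ray(f,252.5,181,.034)); print(bot.job_done())
```

```text
[ 0.61925462 -0.2768068   0.034     ]
the job is handed in; nothing more can be done
None
```

I cured both yellow sheaves on the bench (64 mm, then 44 mm) under the lamp for over 3 s each, stacked them flat and within about 3 mm of the plate's centre, and handed the job in at about 50 s; no verdict came back.

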